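# Put the stock feeder into slow feed and start it

### The job

The stock feeder on the router table stands in neutral: pull its sprung selector knob up, turn the pointer to the yellow stud (slow feed) and let the knob drop fully home in that notch, feeling for the notch without forcing the knob. Then press the green start button right in and let it go. Leave the red stop button and everything lying around alone.

Things in the scene. Friction and masses are not known exactly. Their poses are not given: they have to be found in the camera images.
- feeder: fixed router table plate (340 x 540 x 30 mm) with stock feeder: green roller housing, light grey gear case (flat top 205 mm above the bench), black motor along local -y (top 251 mm) with a switch box on it, steel column (crank to 351 mm) at local (170, -120) mm. Origin on the bench under the middle of the housing; local x points away from the robot at yaw 0, y along the row of rollers, z up
- knob: black selector knob, axis vertical, at local (0, 90) mm of the feeder: skirt 76 mm across, bar grip 62 mm long (knob's x), 16 mm wide (its y), 40 mm tall. Origin on the axis, level with the gear-case top when home; skirt top 20 mm, bar top 60 mm above the origin. The pointer (white line) is the knob's -x; at neutral it lies along the feeder's -x within 5 degrees; turns 77 either way
- knob_grip (a point): middle of the knob's bar, 16 mm below the bar's top: the place to grip, across the 16 mm width. Lifting the knob takes 8 N at home and 11 N at its upper stop, 12 mm up (spring 250 N/m; knob about 0.2 kg). The knob stays at the angle at which it is left
- pointer (a point): point on the pointer's line, 54 mm from the knob's axis, the same radius as the studs. The knob has slipped on its shaft: its notch is met with the pointer up to 14 degrees away from the stud, differently each time, and must be found by feel
- selector (a joint): lift of the knob, m: 0 home in a notch, 0.012 at the upper stop. A flat-ended 6 mm pin under the skirt, 30 mm from the axis, sits in notches 7 mm deep: the knob turns freely above 0.008; let down between notches it stands at 0.006. Neutral notch wide; slow and fast notches 55 degrees either side, 2 mm wider than the pin (drops within 2 degrees of centre). Over 35 N of pin on ring harms it
- slow_stud: yellow stud for slow feed, 16 mm across, 4 mm high, on the gear-case top beside the knob's skirt, 54 mm from its axis, 55 degrees to one side of neutral (either side, varies)
- fast_stud: blue stud for fast feed, the same, 55 degrees to the other side of neutral
- start_top (a point): centre of the top of the green start button, 24 mm across, on the switch box; pressed downward
- start (a joint): travel of the green start button, m: 0 out, 0.006 fully pressed (5 N), springs back
- stop_top (a point): centre of the top of the red stop button, alike, 50 mm from the green one
- stop (a joint): travel of the red stop button, m
- hex_key: hex key 70 mm long lying on the gear case, 75 mm from the knob's axis; a bystander
- offcut: wood offcut 35 x 120 x 18 mm on the router table plate in front of the feeder; a bystander
- collet_wrench: 150 mm wrench on the plate in front of the feeder; a bystander
- push_stick: orange push stick on the bench; a bystander
- try_square: try square on the bench; a bystander
- wax_tin: tin of wax, 84 mm across, 50 mm high, on the bench; a bystander
- bench_brush: bench brush on the bench; a bystander

How it is judged:
On the way, in this order (a step that is already met when the one before it is completed fails the run):
1. the knob is pulled up clear of the neutral notch (value of joint selector above 0.0075 m), for 0.1 s.
2. the knob is fully home in the slow notch and the fingers are off it (value of joint selector below 0.0015 m and horizontal distance between pointer and slow_stud below 0.018 m and contact force between knob and the fingers below 0.1 N), for 0.2 s.
3. the green start button is pressed right in (value of joint start above 0.0045 m), for 0.05 s.
At the end, for the whole second after the job is handed in: the knob is fully home (lift under 1.5 mm) in the notch at the yellow stud (pointer within 18 mm of the stud), the start button has been pressed at least 4.5 mm and is out again, and the stop button is out (value of joint selector below 0.0015 m and horizontal distance between pointer and slow_stud below 0.018 m and value of joint each of start, stop below 0.001 m); the robot touches nothing.
It fails at once if the knob's pin is forced against its notch ring (over 35 N) (contact force between knob and feeder above 35 N).
It fails at once if the feeder is started while the knob is not home at the yellow stud (value of joint start above 0.003 m and (value of joint selector above 0.0025 m or horizontal distance between pointer and slow_stud above 0.02 m)).
It fails at once if the red stop button is pressed (value of joint stop above 0.003 m).
It fails at once if something lying around is moved by more than 20 mm (distance of any of hex_key, offcut, collet_wrench, push_stick, try_square, wax_tin, bench_brush from where it was at the start of the episode above 0.02 m).
It also fails if it takes over 51 s, if anything falls off the work surface, if the arm or the gripper's body presses on something with over 40 N, if the wrist force passes 120 N, or if a joint passes its speed limit or range.

### The arm

A 7-joint arm with a two-finger parallel gripper is mounted at the origin on the work surface. World frame = base frame: x ahead of the robot, y to its left, z up, the work surface at z = 0. Lengths are in m, angles in rad, forces in N, time in s.
With the tool pointing down it reaches from about 0.4 to 0.85 m from the base axis. Payload 4.5 kg.
Tool frame: the origin (TCP) lies on the centre line of the jaws, within the pads' length; the fingertips stand 8 mm ahead of it and the grasp point (between the pads) lies 11 mm behind it; z points along the fingers, x is the direction in which the jaws open and shut, and the axes are right-handed (so a half turn about z gives the same grasp; the last joint's range is limited). The gripper opens to 88 mm and grips with 3 to 60 N. Pads are 18 mm wide; open, the fingers measure 123 mm over their backs; the gripper's body (75 mm by 187 mm) begins 45 mm behind the grasp point.
Start: joints at [0.034, 0.689, -0.195, 1.565, 0.157, 0.902, -0.215], TCP at [0.625, 0, 0.247] pointing down, gripper open.
Joint ranges: [-3.01, 3.01], [-0.46, 2.08], [-1.47, 1.51], [0.13, 2.56], [-1, 4.14], [0.04, 2.09], [-2.66, 2.66]. Speed limits (rad/s): [2.57, 2.57, 3.14, 3.14, 3.14, 3.14, 3.14].

### API

Orientations are given as a unit quaternion [x, y, z, w].
In Python, from plant import r gives the robot as it stands.
- The arm moves only by the shell command python3 -m pendant 'ROWS' [FORCE]. ROWS is JSON, a list of rows, each a list of 3 entries, a list of its own where there are three numbers: the turn, a rotation vector about the tool's x, y, z in rad, then the shift along the tool's x, y, z in m, then the opening, from 0 (shut) to 1 (fully open). In form: [[[wx, wy, wz], [tx, ty, tz], claw], ...]. A call has 1 to 10 rows; each row is the pose to reach, as a shift and turn from the pose commanded when the call began, along the tool's axes at that moment; what a row does not reach only later rows make up. A row lasts 1/10 s, in which the tool goes at most 50 mm and 8.59 degrees, less where a joint would pass 70% of its speed; a pose out of reach is approached as far as the arm can. A call with a gripper value outside its range is refused whole. The fingers move at their own pace and stop on an object; FORCE is the grip in N (left out, the last holds). Time passes only in rows, so rows that repeat a pose let the fingers close. It gives the time, the measured TCP pose, the force and the opening at its end, in the units of the state.
- r.get_state(): the state, without advancing time (a new reading comes with each control period).
- r.snapshot(name): name is "scene" or "side" or "wrist"; returns a dict with "image" (400x640x3 uint8, red, green, blue), "mtx" (3x3 intrinsics, pixels), "R" (3x3) and "t" (3): a world point X has camera coordinates R X + t; the wrist camera has in their place "T_tool_cam" (4x4, takes a point from camera to tool coordinates, whose origin is the TCP and whose axes are the tool frame's). Camera axes: x right, y down, z forward; pixel columns grow to the right and rows downward; lengths in m; the calibration is good to about 2 mm. A picture is of the moment at which its call begins: read the wrist's pose just before it. There is no depth.
- r.finish_job(): hands the job in, once; it reports no verdict.
The state is a dict: "clock": time; "q": joint angles; "qd": joint speeds; "joint_torque": joint torques, N m; "tool_pos": TCP position; "eef_rot": TCP orientation; "contact_force": force on the tool from outside, world axes, zero at the start; "moment": the same for the moment, N m; "opening": opening from 0.0 (shut) to 1.0 (fully open).
Only numpy, scipy, OpenCV 4.12 (cv2) and the standard library are available. Lean on these libraries where they do the work, as an engineer would, in place of code of your own. Each camera call takes 0.05 s, during which the arm holds its last target. There are 200 camera calls.

## Working session

There is one attempt and no reset: what is moved stays moved. The work goes in short steps, Python scripts to look and compute and a shell command to move; the robot and the scene stay as the last step left them, time stands still between calls to the robot, and variables do not carry over. Pictures are saved under pics/ and viewed, about 8 in all and at most 12, crops included, and the job is handed in when it is done.

```bash
ls; mkdir -p pics
python3 - <<'E'
from plant import r
import cv2,pickle
s=r.get_state();print(s)
for n in("scene","wrist"):
    d=r.snapshot(n);pickle.dump(d,open(f"pics/{n}0.pkl","wb"));cv2.imwrite(f"pics/{n}0.png",d["image"][:,:,::-1])
E
```

```text
pics
{'clock': 0.0, 'q': array([ 0.03379009,  0.68998466, -0.19451497,  1.56634275,  0.1573187 ,
        0.90251742, -0.21511086]), 'qd': array([-0.00026989, -0.00058245,  0.00025699,  0.00100656,  0.00063687,
        0.00078479, -0.00134724]), 'joint_torque': array([ 3.38560185e-04, -5.27571630e+01, -1.26686912e+00, -1.53434461e+01,
       -5.26333472e-02,  6.56995355e-03,  1.65937727e-04]), 'tool_pos': array([ 6.24375821e-01, -4.80087367e-05,  2.45909981e-01]), 'eef_rot': array([ 9.99999567e-01,  4.78298160e-05, -9.25990038e-04,  7.57497185e-05]), 'contact_force': array([-0.39873537, -0.78360234,  0.03432034]), 'moment': array([ 0.01369501, -0.03732303, -0.05739785]), 'opening': 0.9970456308273014}
```

View pics/scene0.png

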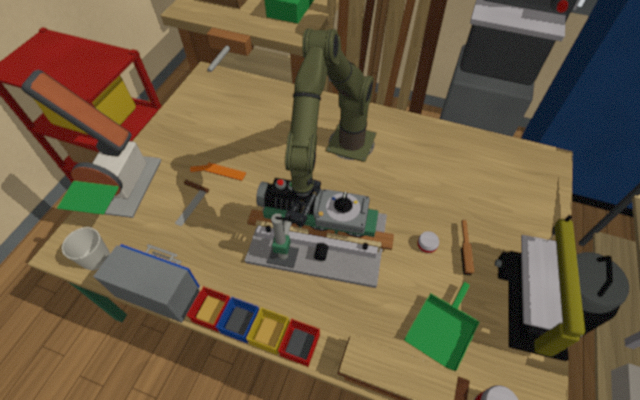

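View pics/wrist0.png

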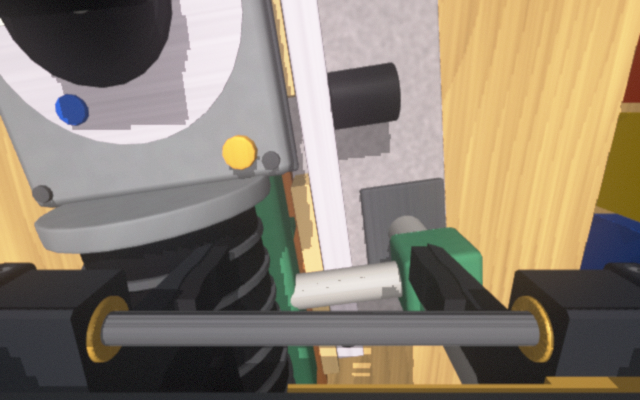

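The wrist view shows the knob's skirt around (90,10), the blue stud at (70,110), and a yellow cap at (238,152) that is too far from the axis to be the stud. I'll compute positions, then look from above the knob.

```bash
cat > h.py <<'E'
import numpy as np,cv2,pickle
from scipy.spatial.transform import Rotation as Ro
def cam(d,s=None):
    "camera centre and camera->world rotation"
    if "T_tool_cam" in d:
        Rt=Ro.from_quat(s["eef_rot"]).as_matrix();T=d["T_tool_cam"]
        return Rt@T[:3,3]+s["tool_pos"],Rt@T[:3,:3]
    return -d["R"].T@d["t"],d["R"].T
def cast(d,uv,z,s=None):
    c,R=cam(d,s);v=R@np.linalg.solve(d["mtx"],[uv[0],uv[1],1.])
    return c+v*(z-c[2])/v[2]
def proj(d,X,s=None):
    c,R=cam(d,s);p=d["mtx"]@(R.T@(np.array(X)-c));return p[:2]/p[2]
E
python3 - <<'E'
from h import *
from plant import r
s=r.get_state();d=pickle.load(open("pics/wrist0.pkl","rb"))
print(d["T_tool_cam"].round(3),d["mtx"])
for n,uv,z in(("blue",(70,110),.209),("yel",(238,152),.209),("knob",(90,5),.225)):print(n,cast(d,uv,z,s).round(3))
d=r.snapshot("side");pickle.dump(d,open("pics/side0.pkl","wb"));print(cam(d)[0])
a=cv2.resize(d["image"],None,fx=.8,fy=.8)
e=pickle.load(open("pics/scene0.pkl","rb"));print(cam(e)[0])
b=cv2.resize(e["image"][160:300,230:410],None,fx=3.4,fy=3.4,interpolation=2)[:, :612]
a=cv2.resize(d["image"][:,:],(800-0,500))
cv2.imwrite("pics/side0.png",a[:,:,::-1]);cv2.imwrite("pics/scc.png",b[:,:,::-1])
E
```

```text
[[ 1.     0.     0.     0.   ]
 [-0.     0.956  0.292 -0.075]
 [-0.    -0.292  0.956 -0.138]
 [ 0.     0.     0.     1.   ]] [[329.6939168    0.         319.50252648]
 [  0.         329.6939168  202.59735304]
 [  0.           0.           1.        ]]
blue [0.497 0.071 0.209]
yel [0.581 0.05  0.209]
knob [0.526 0.115 0.225]
[ 0.44821573 -0.74146165  1.09453492]
[1.39015235 0.35316986 1.53595826]
```

View pics/scc.png

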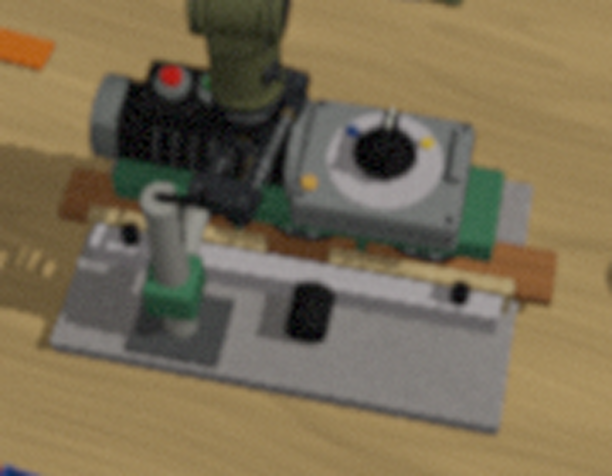

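The scene crop shows the real slow stud at (427,143), on the +y side of the knob, the blue stud at (352,132), the red button at (171,76) and the green one partly hidden at (206,84). Next I'll move above the knob.

```bash
python3 -m pendant '[[[0,0,0],[0,0,-0.05],1],[[0,0,0],[0,0,-0.1],1],[[0,0,0],[-0.04,-0.03,-0.1],1],[[0,0,0],[-0.07,-0.06,-0.1],1],[[0,0,0],[-0.1,-0.09,-0.1],1],[[0,0,0],[-0.1,-0.12,-0.1],1],[[0,0,0],[-0.1,-0.12,-0.1],1],[[0,0,0],[-0.1,-0.12,-0.1],1]]'
python3 - <<'E'
from h import *
from plant import r
s=r.get_state();d=r.snapshot("wrist");pickle.dump((s,d),open("pics/w1.pkl","wb"))
cv2.imwrite("pics/w1.png",d["image"][:,:,::-1])
e=r.snapshot("scene");pickle.dump(e,open("pics/scene1.pkl","wb"))
for n,p in(("yel",(427,143)),("blue",(352,132))):
  print(n,cast(e,(p[0]/3.4+230,p[1]/3.4+160),.209).round(3))
E
```

```text
clock: 0.95
tool_pos: [0.5249, 0.1202, 0.3466]
eef_rot: [1.0, 0.001, -0.0, 0.0]
contact_force: [1.0, -0.4, -0.0]
opening: 1.001
yel [0.485 0.161 0.209]
blue [0.5   0.074 0.209]
```

View pics/w1.png

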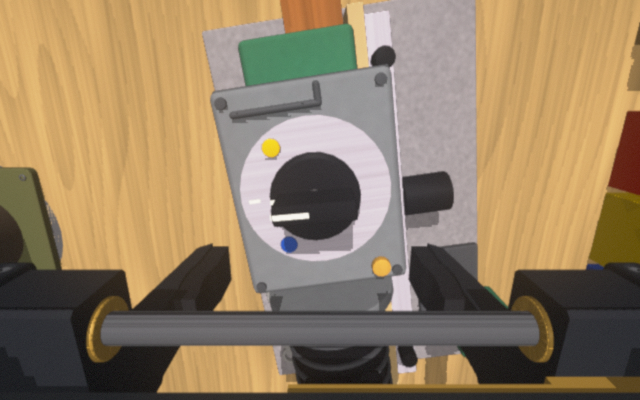

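The yellow stud is at (271,148), the blue at (289,244), the knob at about (316,196) with its pointer line at (272,218)–(309,215), and the hex key at the top from (233,112) to (320,85).

Run:
```python
from h import *
s,d=pickle.load(open("pics/w1.pkl","rb"));im=d["image"]
hsv=cv2.cvtColor(im,cv2.COLOR_RGB2HSV)
def cen(lo,hi,box):
    m=cv2.inRange(hsv,lo,hi);k=np.zeros_like(m);x0,y0,x1,y1=box;k[y0:y1,x0:x1]=m[y0:y1,x0:x1]
    ys,xs=np.nonzero(k);return np.array([xs.mean(),ys.mean()]),k
y,_=cen((20,150,120),(35,255,255),(255,130,290,165));b,_=cen((105,120,60),(130,255,255),(275,230,305,260))
w,k=cen((0,0,190),(180,50,255),(270,209,312,224))
Y=cast(d,y,.209,s);B=cast(d,b,.209,s);print(y,b,Y,B,"chord",np.linalg.norm(Y-B))
u=(Y-B)/np.linalg.norm(Y-B)  # feeder +y
n=np.array([u[1],-u[0],0]) # feeder +x
A=(Y+B)/2+n*.054*np.cos(np.radians(55));print("axis",A,"feeder yaw",np.degrees(np.arctan2(n[1],n[0])))
m=cv2.inRange(hsv,(0,0,0),(180,255,60));k2=np.zeros_like(m);k2[148:242,262:368]=m[148:242,262:368]
c=max(cv2.findContours(k2,0,1)[0],key=cv2.contourArea);(p,rad)=cv2.minEnclosingCircle(c);print(p,rad,cast(d,p,.225,s))
pts=np.argwhere(k)[:,::-1].astype(np.float32);vx,vy,x0,y0=cv2.fitLine(pts,2,0,.01,.01).ravel()
P=[cast(d,(x0+t*vx,y0+t*vy),.265,s) for t in(-15,15)];D=P[1]-P[0];D*=-np.sign(D[0])
print("line pts",P,"pointer angle",np.degrees(np.arctan2(D[1],D[0])),"yellow dir",np.degrees(np.arctan2(*(Y-A)[1::-1])))
print("axis to tool",A-s["tool_pos"])
```

```text
[270.47368421 147.66396761] [288.59776536 244.27374302] [0.48414566 0.15899379 0.209     ] [0.49696481 0.07151586 0.209     ] chord 0.0884122085351673
axis [0.52120106 0.11974571 0.209     ] feeder yaw 8.336868771117674
(313.6108703613281, 198.63998413085938) 46.19457244873047 [0.52018047 0.11952154 0.225     ]
line pts [array([0.49241618, 0.11684325, 0.265     ]), array([0.51358067, 0.11889511, 0.265     ])] pointer angle -174.46258146130427 yellow dir 133.35398098983995
axis to tool [-0.00371742 -0.00047657 -0.13761726]
```

```bash
python3 -m pendant '[[[0,0,-0.149],[-0.004,0,0],0.6],[[0,0,-0.298],[-0.004,0,0.02],0.6],[[0,0,-0.447],[-0.004,0,0.04],0.6],[[0,0,-0.596],[-0.004,0,0.06],0.6],[[0,0,-0.745],[-0.004,0,0.06],0.6],[[0,0,-0.894],[-0.004,0,0.06],0.6],[[0,0,-1.043],[-0.004,0,0.06],0.6],[[0,0,-1.192],[-0.004,0,0.06],0.6],[[0,0,-1.341],[-0.004,0,0.06],0.6],[[0,0,-1.49],[-0.004,0,0.06],0.6]]'
python3 -m pendant '[[[0,0,-0.149],[0,0,0],0.6],[[0,0,-0.177],[0,0,0],0.6],[[0,0,-0.177],[0,0,0],0.6],[[0,0,-0.177],[0,0,0],0.6]]'
python3 - <<'E'
from h import *
from plant import r
s=r.get_state();d=r.snapshot("wrist");pickle.dump((s,d),open("pics/w2.pkl","wb"))
R=Ro.from_quat(s["eef_rot"]).as_matrix();print("jaw yaw",np.degrees(np.arctan2(R[1,0],R[0,0])),R.round(3),s["tool_pos"],s["q"],s["contact_force"],s["moment"])
im=d["image"].copy()
cv2.circle(im,tuple(int(v) for v in proj(d,[.5212,.1197,.265],s)),3,(255,0,0),1)
cv2.imwrite("pics/w2.png",im[:,:,::-1])
E
```

```text
clock: 2.05
tool_pos: [0.5216, 0.1181, 0.2864]
eef_rot: [0.734, 0.679, -0.0, 0.0]
contact_force: [0.1, 1.1, -0.2]
opening: 0.595
clock: 2.45
tool_pos: [0.5212, 0.1193, 0.2866]
eef_rot: [0.674, 0.739, -0.0, 0.0]
contact_force: [-0.5, -0.6, -0.4]
opening: 0.596
jaw yaw 95.3050082761501 [[-0.092  0.996 -0.   ]
 [ 0.996  0.092 -0.   ]
 [-0.    -0.    -1.   ]] [0.52120045 0.1193435  0.28660569] [ 0.10431272  0.58522852 -0.68221388  1.77286457  0.44510009  0.94332305
  0.89932901] [-0.46199934 -0.62323422 -0.37940284] [ 0.15447472 -0.08295331  0.04492828]
```

View pics/w2.png

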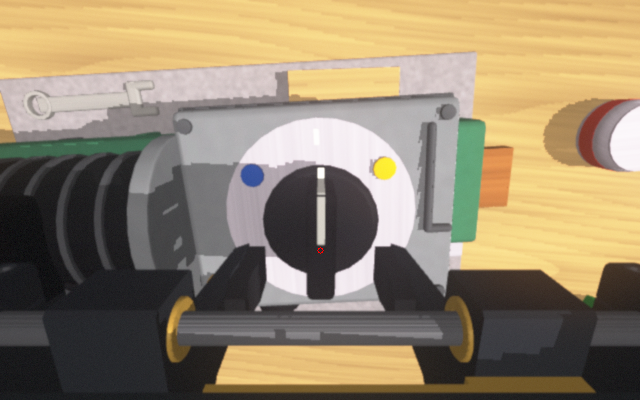

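Centred over the bar (bar at columns 307–335, marker at 320). Descending and gripping.

```bash
python3 -m pendant '[[[0,0,0],[0,0,0.02],0.6],[[0,0,0],[0,0,0.04],0.5],[[0,0,0],[0,0,0.049],0.4],[[0,0,0],[0,0,0.049],0.4],[[0,0,0],[0,0,0.049],0.4]]' 30
python3 -m pendant '[[[0,0,0],[0,0,0],0.1],[[0,0,0],[0,0,0],0.1],[[0,0,0],[0,0,0],0.1],[[0,0,0],[0,0,0],0.1],[[0,0,0],[0,0,0],0.1]]' 30
```

```text
clock: 3.0
tool_pos: [0.5213, 0.1203, 0.2383]
eef_rot: [0.672, 0.74, 0.0, 0.0]
contact_force: [0.0, 0.5, -0.2]
opening: 0.397
clock: 3.5
tool_pos: [0.5214, 0.12, 0.2383]
eef_rot: [0.672, 0.74, 0.0, 0.0]
contact_force: [-0.9, -0.3, 4.5]
opening: 0.179
```

```bash
python3 -m pendant '[[[0,0,0],[0,0,-0.003],0.1],[[0,0,0],[0,0,-0.006],0.1],[[0,0,0],[0,0,-0.009],0.1],[[0,0,0],[0,0,-0.0105],0.1],[[0,0,0],[0,0,-0.0105],0.1],[[0,0,0],[0,0,-0.0105],0.1]]' 30
```

```text
clock: 4.1
tool_pos: [0.5212, 0.1199, 0.248]
eef_rot: [0.672, 0.74, 0.0, 0.0]
contact_force: [4.4, 0.8, -10.5]
opening: 0.178
```

The opening of 15.8 mm and a 10.5 N downward pull at about 9.7 mm lift match the spring. Next I turn it raised to the near end of the notch's possible range.

```bash
python3 -m pendant '[[[0,0,0.13],[0,0,0],0.1],[[0,0,0.26],[0,0,0],0.1],[[0,0,0.39],[0,0,0],0.1],[[0,0,0.52],[0,0,0],0.1],[[0,0,0.64],[0,0,0],0.1],[[0,0,0.66],[0,0,0],0.1],[[0,0,0.66],[0,0,0],0.1],[[0,0,0.66],[0,0,0],0.1]]' 30
python3 -m pendant '[[[0,0,0],[0,0,0.0015],0.1],[[0,0,0],[0,0,0.003],0.1],[[0,0,0],[0,0,0.004],0.1],[[0,0,0],[0,0,0.0045],0.1],[[0,0,0],[0,0,0.0045],0.1],[[0,0,0],[0,0,0.0045],0.1]]' 30
```

```text
clock: 4.9
tool_pos: [0.5212, 0.1198, 0.2482]
eef_rot: [0.875, 0.483, 0.0, 0.0]
contact_force: [5.4, 0.1, -10.2]
opening: 0.178
clock: 5.5
tool_pos: [0.5214, 0.1198, 0.2446]
eef_rot: [0.876, 0.482, 0.001, 0.0]
contact_force: [2.5, -2.5, 4.7]
opening: 0.176
```

On the ring it reads +4.7 N (in a notch it should read about −9 N). Now dabs every 3°, turning only while raised.

```bash
for i in 1; do
python3 -m pendant '[[[0,0,0],[0,0,-0.0045],0.1],[[0,0,0.052],[0,0,-0.0045],0.1],[[0,0,0.052],[0,0,-0.0025],0.1],[[0,0,0.052],[0,0,-0.001],0.1],[[0,0,0.052],[0,0,0],0.1],[[0,0,0.052],[0,0,0],0.1]]' 30
python3 -m pendant '[[[0,0,0],[0,0,-0.0045],0.1],[[0,0,0.052],[0,0,-0.0045],0.1],[[0,0,0.052],[0,0,-0.0025],0.1],[[0,0,0.052],[0,0,-0.001],0.1],[[0,0,0.052],[0,0,0],0.1],[[0,0,0.052],[0,0,0],0.1]]' 30
python3 -m pendant '[[[0,0,0],[0,0,-0.0045],0.1],[[0,0,0.052],[0,0,-0.0045],0.1],[[0,0,0.052],[0,0,-0.0025],0.1],[[0,0,0.052],[0,0,-0.001],0.1],[[0,0,0.052],[0,0,0],0.1],[[0,0,0.052],[0,0,0],0.1]]' 30
done
```

```text
clock: 6.1
tool_pos: [0.5215, 0.1198, 0.2445]
eef_rot: [0.888, 0.459, 0.0, 0.0]
contact_force: [2.7, -3.2, 5.0]
opening: 0.178
clock: 6.7
tool_pos: [0.5214, 0.1198, 0.2446]
eef_rot: [0.9, 0.436, 0.0, 0.0]
contact_force: [3.9, -2.6, 5.0]
opening: 0.183
clock: 7.3
tool_pos: [0.5214, 0.1198, 0.2446]
eef_rot: [0.911, 0.413, 0.0, 0.0]
contact_force: [3.0, -4.1, 5.0]
opening: 0.18
```

```bash
python3 -m pendant '[[[0,0,0],[0,0,-0.0045],0.1],[[0,0,0.052],[0,0,-0.0045],0.1],[[0,0,0.052],[0,0,-0.0025],0.1],[[0,0,0.052],[0,0,-0.001],0.1],[[0,0,0.052],[0,0,0],0.1],[[0,0,0.052],[0,0,0],0.1]]' 30
python3 -m pendant '[[[0,0,0],[0,0,-0.0045],0.1],[[0,0,0.052],[0,0,-0.0045],0.1],[[0,0,0.052],[0,0,-0.0025],0.1],[[0,0,0.052],[0,0,-0.001],0.1],[[0,0,0.052],[0,0,0],0.1],[[0,0,0.052],[0,0,0],0.1]]' 30
python3 -m pendant '[[[0,0,0],[0,0,-0.0045],0.1],[[0,0,0.052],[0,0,-0.0045],0.1],[[0,0,0.052],[0,0,-0.0025],0.1],[[0,0,0.052],[0,0,-0.001],0.1],[[0,0,0.052],[0,0,0],0.1],[[0,0,0.052],[0,0,0],0.1]]' 30
python3 -m pendant '[[[0,0,0],[0,0,-0.0045],0.1],[[0,0,0.052],[0,0,-0.0045],0.1],[[0,0,0.052],[0,0,-0.0025],0.1],[[0,0,0.052],[0,0,-0.001],0.1],[[0,0,0.052],[0,0,0],0.1],[[0,0,0.052],[0,0,0],0.1]]' 30
```

```text
clock: 7.9
tool_pos: [0.5214, 0.1198, 0.2445]
eef_rot: [0.921, 0.389, 0.0, 0.0]
contact_force: [2.5, -3.7, 5.0]
opening: 0.174
clock: 8.5
tool_pos: [0.5214, 0.1197, 0.2445]
eef_rot: [0.931, 0.365, 0.0, 0.0]
contact_force: [4.1, -4.2, 4.1]
opening: 0.181
clock: 9.1
tool_pos: [0.5213, 0.1198, 0.2441]
eef_rot: [0.94, 0.34, 0.0, 0.0]
contact_force: [3.6, -3.3, 2.1]
opening: 0.179
clock: 9.7
tool_pos: [0.5212, 0.1199, 0.2428]
eef_rot: [0.949, 0.316, -0.0, -0.0]
contact_force: [5.8, -1.3, -9.7]
opening: 0.179
```

In the notch at the last dab (−9.7 N, TCP 1.7 mm lower). Lowering gently.

```bash
python3 -m pendant '[[[0,0,0],[0,0,0.001],0.1],[[0,0,0],[0,0,0.002],0.1],[[0,0,0],[0,0,0.003],0.1],[[0,0,0],[0,0,0.003],0.1],[[0,0,0],[0,0,0.003],0.1]]' 30
python3 -m pendant '[[[0,0,0],[0,0,0.001],0.1],[[0,0,0],[0,0,0.0015],0.1],[[0,0,0],[0,0,0.0015],0.1],[[0,0,0],[0,0,0.0015],0.1]]' 30
```

```text
clock: 10.2
tool_pos: [0.5212, 0.1199, 0.2401]
eef_rot: [0.949, 0.316, -0.0, -0.0]
contact_force: [5.9, -2.6, -6.8]
opening: 0.177
clock: 10.6
tool_pos: [0.5213, 0.1198, 0.2388]
eef_rot: [0.949, 0.316, 0.0, -0.0]
contact_force: [5.9, -1.2, -5.5]
opening: 0.179
```

```bash
python3 -m pendant '[[[0,0,0],[0,0,0.0007],0.1],[[0,0,0],[0,0,0.0007],0.1],[[0,0,0],[0,0,0.0007],0.1]]' 10
python3 -m pendant '[[[0,0,0],[0,0,0],0.3],[[0,0,0],[0,0,0],0.45],[[0,0,0],[0,0,0],0.45],[[0,0,0],[0,0,0],0.45]]'
python3 -m pendant '[[[0,0,0],[0,0,-0.03],0.5],[[0,0,0],[0,0,-0.06],0.6],[[0,0,0],[0,0,-0.1],0.6],[[0,0,0],[0,0,-0.1],0.6],[[0,0,0],[0,0,-0.1],0.6]]'
python3 - <<'E'
from h import *
from plant import r
s=r.get_state();d=r.snapshot("wrist");pickle.dump((s,d),open("pics/w3.pkl","wb"));print(s["tool_pos"],s["q"])
cv2.imwrite("pics/w3.png",d["image"][:,:,::-1])
d=r.snapshot("side");pickle.dump(d,open("pics/side1.pkl","wb"))
a=d["image"];h=proj(d,[.5,.0,.2]).astype(int);print(h)
x0=max(0,h[0]-110);y0=max(0,h[1]-80);cv2.imwrite("pics/s3.png",cv2.resize(a[y0:y0+160,x0:x0+220],None,fx=3.4,fy=3.4)[:,:,::-1]);print(x0,y0)
E
```

```text
clock: 10.9
tool_pos: [0.5211, 0.1199, 0.2384]
eef_rot: [0.949, 0.316, 0.0, -0.0]
contact_force: [5.3, -2.5, -2.8]
opening: 0.181
clock: 11.3
tool_pos: [0.5204, 0.1205, 0.2385]
eef_rot: [0.949, 0.316, -0.0, -0.0]
contact_force: [0.4, -0.5, -0.3]
opening: 0.454
clock: 11.8
tool_pos: [0.521, 0.1202, 0.3391]
eef_rot: [0.949, 0.316, 0.001, 0.0]
contact_force: [0.1, 0.6, -1.0]
opening: 0.6
[0.52100259 0.12023446 0.3391062 ] [-0.06232435  0.47664785 -0.39463458  1.7045748   0.21123551  1.00100147
  0.11151333]
[327 201]
217 121
```

View pics/w3.png

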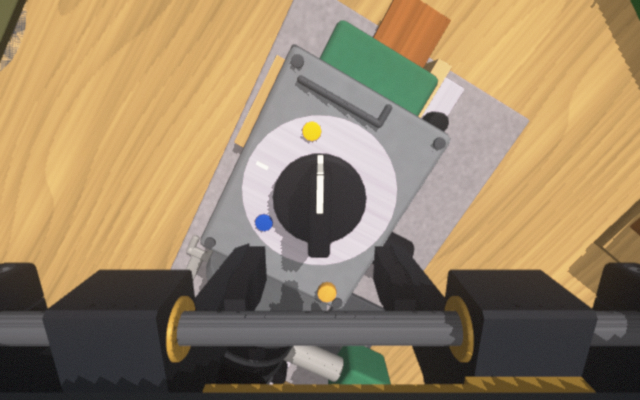

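View pics/s3.png

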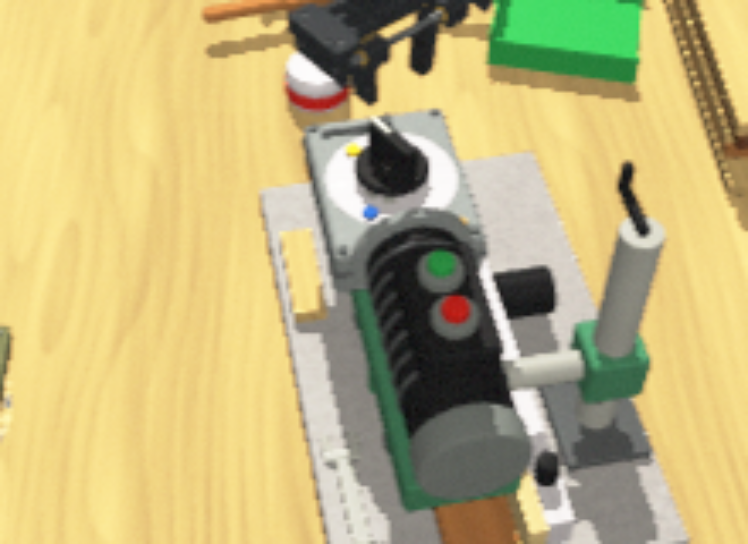

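The pointer stands about 6° from the yellow stud. The side view shows the green button at (441,264) and the red at (455,308) in the crop. I'll triangulate the buttons and lightly touch the bar top to check it's home (contact expected at TCP z ≈ 0.273).

```bash
python3 -m pendant '[[[0,0,0],[0,0,0.02],0],[[0,0,0],[0,0,0.04],0],[[0,0,0],[0,0,0.06],0],[[0,0,0],[0,0,0.064],0],[[0,0,0],[0,0,0.064],0],[[0,0,0],[0,0,0.064],0]]' 10
python3 -m pendant '[[[0,0,0],[0,0,0.001],0],[[0,0,0],[0,0,0.002],0],[[0,0,0],[0,0,0.0025],0],[[0,0,0],[0,0,0.0025],0]]' 10
python3 - <<'E'
from h import *
s1,_=pickle.load(open("pics/w1.pkl","rb"))
V=[]
for n in("side1","scene1"):
    d=pickle.load(open(f"pics/{n}.pkl","rb"));h=cv2.cvtColor(d["image"],cv2.COLOR_RGB2HSV);c0=proj(d,[.5,-.04,.25]);out={}
    for col,(lo,hi) in dict(green=((50,140,60),(75,255,255)),red=((0,170,100),(6,255,255))).items():
        m=cv2.inRange(h,lo,hi);k,_,st,ce=cv2.connectedComponentsWithStats(m)
        out[col]=[(tuple(ce[i].round(1)),int(st[i,4])) for i in range(1,k) if np.hypot(*(ce[i]-c0))<60 and st[i,4]>5]
    print(n,c0,out);V.append((d,out))
for col in("green","red"):
  for a in V[0][1][col]:
    for b in V[1][1][col]:
      (c1,R1),(c2,R2)=cam(V[0][0]),cam(V[1][0])
      u=R1@np.linalg.solve(V[0][0]["mtx"],[*a[0],1]);v=R2@np.linalg.solve(V[1][0]["mtx"],[*b[0],1])
      t=np.linalg.lstsq(np.c_[u,-v],c2-c1,rcond=None)[0];X=c1+t[0]*u;Y=c2+t[1]*v
      if np.linalg.norm(X-Y)<.01:print(col,((X+Y)/2).round(4),np.linalg.norm(X-Y).round(4),a,b)
E
```

```text
clock: 12.5
tool_pos: [0.5213, 0.1203, 0.2749]
eef_rot: [0.949, 0.316, 0.0, -0.0]
contact_force: [-0.1, 0.1, 0.3]
opening: 0.078
clock: 12.9
tool_pos: [0.5215, 0.1202, 0.2734]
eef_rot: [0.949, 0.316, 0.001, 0.0]
contact_force: [-0.5, -1.1, 6.3]
opening: 0.004
side1 [328.79008811 200.91347138] {'green': [((np.float64(346.2), np.float64(198.0)), 43)], 'red': [((np.float64(310.1), np.float64(150.2)), 47), ((np.float64(350.5), np.float64(211.5)), 52)]}
scene1 [306.18059003 184.69984863] {'green': [((np.float64(292.7), np.float64(183.9)), 19)], 'red': [((np.float64(279.9), np.float64(182.1)), 17)]}
green [ 0.5481 -0.0736  0.3002] 0.0011 ((np.float64(346.2), np.float64(198.0)), 43) ((np.float64(292.7), np.float64(183.9)), 19)
red [ 0.5559 -0.1228  0.2993] 0.0013 ((np.float64(350.5), np.float64(211.5)), 52) ((np.float64(279.9), np.float64(182.1)), 17)
```

Contact at TCP 0.2734 confirms the knob is home. The buttons triangulate 50 mm apart. Moving over the green one.

```bash
python3 -m pendant '[[[0,0,0],[0,0,-0.04],0],[[0,0,0],[0,0,-0.08],0],[[0,0,0],[-0.02,0.035,-0.08],0],[[0,0,0],[-0.04,0.07,-0.08],0],[[0,0,0],[-0.06,0.105,-0.08],0],[[0,0,0],[-0.08,0.14,-0.08],0],[[0,0,0],[-0.0945,0.1715,-0.08],0],[[0,0,0],[-0.0945,0.1715,-0.08],0],[[0,0,0],[-0.0945,0.1715,-0.06],0],[[0,0,0],[-0.0945,0.1715,-0.06],0]]'
python3 - <<'E'
from h import *
from plant import r
s=r.get_state();print(s["tool_pos"],s["contact_force"])
d=r.snapshot("side");p=proj(d,[.548,-.0735,.3]).astype(int);a=d["image"][p[1]-50:p[1]+40,p[0]-60:p[0]+60]
d2=r.snapshot("scene");p=proj(d2,[.548,-.0735,.3]).astype(int);b=d2["image"][p[1]-50:p[1]+40,p[0]-60:p[0]+60]
cv2.imwrite("pics/b.png",cv2.resize(np.hstack([a,b]),None,fx=3.3,fy=3.3)[:,:,::-1])
E
```

```text
clock: 13.9
tool_pos: [0.5467, -0.0735, 0.3305]
eef_rot: [0.949, 0.316, -0.002, -0.001]
contact_force: [-0.2, -0.4, 0.4]
opening: 0.004
[ 0.54674388 -0.0734624   0.33050191] [-0.19697199 -0.43114896  0.38112436]
```

View pics/b.png

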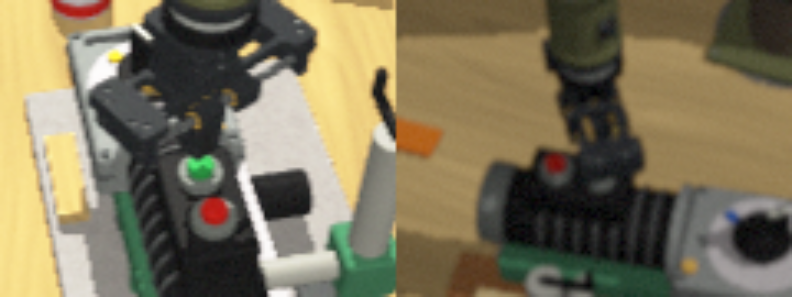

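The closed fingertips stand over the green button (side crop (200,165)), clear of the red one at (214,212). Pressing.

```bash
python3 -m pendant '[[[0,0,0],[0,0,0.012],0],[[0,0,0],[0,0,0.02],0],[[0,0,0],[0,0,0.024],0],[[0,0,0],[0,0,0.024],0]]'
python3 -m pendant '[[[0,0,0],[0,0,0.002],0],[[0,0,0],[0,0,0.004],0],[[0,0,0],[0,0,0.005],0],[[0,0,0],[0,0,0.005],0]]'
```

```text
clock: 14.4
tool_pos: [0.5482, -0.0735, 0.3079]
eef_rot: [0.949, 0.316, -0.0, -0.0]
contact_force: [-1.0, 1.2, 4.3]
opening: 0.004
clock: 14.8
tool_pos: [0.5483, -0.0735, 0.3062]
eef_rot: [0.949, 0.316, 0.001, 0.001]
contact_force: [-8.2, 0.9, 21.8]
opening: 0.003
```

```bash
for k in 1; do
python3 -m pendant '[[[0,0,0],[0,0,-0.003],0],[[0,0,0],[0,0,-0.003],0],[[0,0,0],[0,0,-0.003],0]]'
python3 -m pendant '[[[0,0,0],[0,0,-0.0015],0],[[0,0,0],[0,0,-0.0015],0],[[0,0,0],[0,0,-0.0015],0]]'
python3 -m pendant '[[[0,0,0],[0,0,-0.0015],0],[[0,0,0],[0,0,-0.0015],0],[[0,0,0],[0,0,-0.0015],0]]'
python3 -m pendant '[[[0,0,0],[0,0,-0.002],0],[[0,0,0],[0,0,-0.002],0],[[0,0,0],[0,0,-0.002],0]]'
done | grep -E 'tool_pos|force'
```

```text
tool_pos: [0.5483, -0.0735, 0.3065]
contact_force: [-2.2, 1.2, 5.6]
tool_pos: [0.5483, -0.0735, 0.3075]
contact_force: [-0.2, 2.7, 4.5]
tool_pos: [0.5483, -0.0737, 0.309]
contact_force: [-0.6, 2.7, 2.7]
tool_pos: [0.5484, -0.0742, 0.311]
contact_force: [-0.0, 1.0, 2.3]
```

Force fell steadily from 5 N at the bottom over roughly 6 mm of travel, so the button was fully in. Retreating and checking.

```bash
python3 -m pendant '[[[0,0,0],[0,0,-0.03],0],[[0,0,0],[0,0,-0.07],0],[[0,0,0],[0,0,-0.09],0],[[0,0,0],[0.03,-0.05,-0.09],0],[[0,0,0],[0.06,-0.1,-0.09],0],[[0,0,0],[0.075,-0.12,-0.09],0],[[0,0,0],[0.075,-0.12,-0.09],0],[[0,0,0],[0.075,-0.12,-0.09],0]]'
python3 - <<'E'
from h import *
from plant import r
s=r.get_state();d=r.snapshot("wrist");pickle.dump((s,d),open("pics/w4.pkl","wb"))
e=r.snapshot("side");p=proj(e,[.53,.02,.25]).astype(int);a=cv2.resize(e["image"][p[1]-60:p[1]+60,p[0]-75:p[0]+75],(400,320))
cv2.imwrite("pics/f.png",np.hstack([cv2.resize(d["image"],(400,250)),np.zeros((250,1,3),np.uint8)])[:,:400,::-1]) 
cv2.imwrite("pics/f.png",np.vstack([cv2.resize(d["image"],(400,250)),a])[:,:,::-1])
E
```

```text
clock: 16.8
tool_pos: [0.5361, 0.0669, 0.4005]
eef_rot: [0.949, 0.317, -0.001, 0.001]
contact_force: [1.1, -2.5, 0.7]
opening: 0.007
```

View pics/f.png

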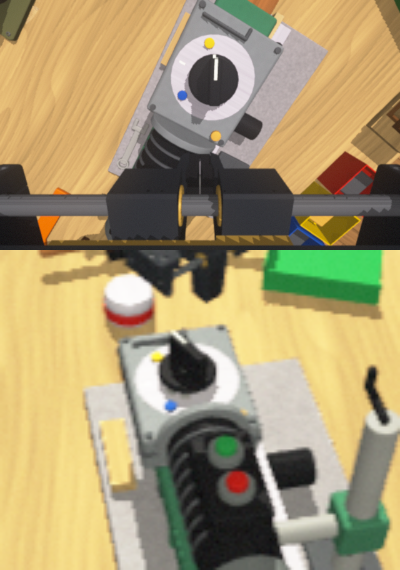

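The pointer (216,65) is still beside the yellow stud (209,43), both buttons are out in the side view, and the arm is clear of everything. Handing in.

```bash
python3 -c "
from plant import r
print(r.finish_job())"
```

```text
the job is handed in; nothing more can be done
None
```

I set the selector to slow feed and pressed the green start button right in. The job is handed in at about 17 s on the robot's clock, and the system gives no verdict.

- **Knob:** I lifted it about 10 mm, felt for the notch by light dabs every 3°, turning only while it was raised, and lowered it into the slow notch. The pointer ended about 6° from the yellow stud, roughly 6 mm.
- **Home check:** a light touch (6 N) on the bar top met it at TCP height 0.2734 m, against 0.273 m expected for a knob fully home.
- **Start button:** it was pressed to its stop. The force reached about 22 N there, as I went slightly past the end of travel. It then eased from 5 N to about 2 N as I let it out.
- **Last pictures:** the pointer is still beside the yellow stud, both buttons are out, and nothing in view looks disturbed. The arm was clear of everything before I handed in.

Two readings differed slightly from what I expected. The button's top was about 4 mm higher than my camera estimate. The dab just before the notch read a weaker force than the others, probably the edge of the notch.

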